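# Open the two-leaf altar cabinet for the morning

### The job

Open up the altar cabinet for the morning offering: turn the brass button fully clear of the right-hand leaf, swing that leaf wide open, and only then swing the overlapped left-hand leaf wide open too, so that both stand about square to the cabinet's front or farther. Swing the leaves gently, let go of everything, and do not disturb the teapot, the incense bowl or the cups.

Things in the scene. Friction and masses are not known exactly. Their poses are not given: they have to be found in the camera images.
- cabinet: Rubberwood altar cabinet fixed to the ledge: 340 mm wide (its y), 240 high, 188 deep. Origin: centre of the carcass's underside. x from front to back, y to the robot's left, z up: the front looks to -x, roughly at the robot. Shut leaves and the 24 mm top board are flush in front, at x = -103 mm. Two leaves, 169 x 180 x 18 mm, z = 34 to 214 mm, hinged at the outer sides, open to -x.
- button_pivot (a point): Pivot of the brass turn button, on the front edge of the top board, 12 mm below the cabinet's top face, half-way through the button's thickness. The button is a flat bar, 12 mm wide, 10 thick, with round ends, 4 to 14 mm in front of the leaves' front plane. Upright, its long arm reaches 40 mm up (28 over the cabinet's top), the short one 28 mm down, 14 of them over the right leaf.
- button (a joint): Turn of the button, rad. 0 = upright, holding the right leaf shut; starts within 0.3 of that. Positive: the long upper arm leans to the robot's right (cabinet's -y), negative: to the left. Turns either way, to 1.75; past 1.2 either way it is off the leaf, 1.57 is level. Stays where it is left; about 1 N at the end of the long arm moves it.
- right_leaf (a joint): Opening angle of the right (latched, overlapping) leaf, rad: 0 shut, grows as it swings towards the robot, 1.57 square to the front, stop at 1.95. It starts up to 0.04 ajar. Stays where it is left; about 1 to 2 N at the bar moves it.
- left_leaf (a joint): Opening angle of the left (overlapped) leaf, rad: 0 shut, grows as it swings towards the robot, 1.57 square to the front, stop at 1.95. Stays where it is left; about 1 to 2 N at the bar moves it.
- right_leaf_bar (a point): Point on the axis of the right leaf's brass pull, 12 mm below its upper end. The pull is an upright round bar, 12 mm diameter, 106 long, axis 35 mm in front of the leaf's face (29 clear behind), 35 mm from the meeting line; upper end 32 mm below the cabinet's top. Two 8 mm posts, the upper one 22 mm below the upper end. Moves with the leaf; axes: x into the leaf's face, z up.
- left_leaf_bar (a point): The same point on the left leaf's pull: like the right one, mirrored.
- right_leaf_hinge (a point): Point on the right leaf's upright hinge axis, level with the bar point: at the cabinet's right (-y) side, 18 mm behind the shut leaf's front face. The bar point runs round it at a radius of 145 mm.
- left_leaf_hinge (a point): Point on the left leaf's upright hinge axis, level with the bar point, at the cabinet's left (+y) side; otherwise as the right one.
- teapot: Bystander: red ceramic teapot, 112 mm across, 175 mm over spout and handle, 118 mm high, on the ledge beside the cabinet, at its left or its right. Origin at the centre of its underside, z up.
- incense_bowl: Bystander: empty aluminium incense bowl, 110 mm across, 60 mm high, on the ledge at the cabinet's other side. Origin at the centre of its underside, z up.
- cup_a: Bystander: small white porcelain cup, 58 mm across, 45 mm high, on the ledge in front of the cabinet, just outside the sweep of the leaves. Origin at the centre of its underside, z up.
- cup_b: Bystander: second cup, the same.
- strip_top (a point): Upper end of the dark upright meeting strip on the free edge of the right leaf: mid-width, at its front face, 26 mm below the cabinet's top. 22 mm wide, 9 mm proud of the leaf, it laps 11 mm over the front of the left leaf: the left leaf cannot come out before the right one. Moves with the right leaf.

How it is judged:
By the outcome, as a careful person would: the job done as asked, in the order asked, and still so for the second after the job is handed in, with the robot touching nothing.
It also fails if it takes over 59 s, if anything falls off the work surface, if the arm or the gripper's body presses on something with over 40 N, if the wrist force passes 120 N, or if a joint passes its speed limit or range.

### The arm

A 6-joint arm with a two-finger parallel gripper is mounted at the origin on the work surface. World frame = base frame: x ahead of the robot, y to its left, z up, the work surface at z = 0. Lengths are in m, angles in rad, forces in N, time in s.
With the tool pointing down it reaches from about 0.275 to 0.875 m from the base axis. Payload 12.5 kg.
Tool frame: the origin (TCP) lies on the centre line of the jaws, within the pads' length; the fingertips stand 22 mm ahead of it and the grasp point (between the pads) lies 3 mm ahead of it (env.tip_reach is the distance from the TCP to the fingertips, in m); z points along the fingers, y is the line along which they close (so a half turn about z gives the same grasp; the last joint's range is limited). The gripper opens to 85 mm and grips with 20 to 120 N. Pads are 22 mm wide; open, the fingers measure 114 mm over their backs; the gripper's body (76 mm by 85 mm) begins 54 mm behind the grasp point. The pads swing forward as they close: fully open they stand 13 mm farther back than shut.
Start: joints at [-1.268, 0.351, 1.652, -0, 1.139, -0.085], TCP at [0.208, -0.509, 0.253] pointing down, gripper open.
Joint ranges: [-2.75, 2.75], [-0.79, 2.1], [0.01, 2.65], [-1.57, 4.71], [0.07, 3.14], [-2.87, 2.87]. Speed limits (rad/s): [2.22, 2.22, 2.79, 3.14, 3.14, 3.14].

### API

Orientations are given as a rotation vector (axis times angle).
In Python, from cell import env gives the robot as it stands.
- The arm moves only by the tool apply_moves, never from a script. Its argument "plan" is a list of rows, each a list of 3 entries, a list of its own where there are three numbers: the shift along the tool's x, y, z each as a share of 0.12 m, from -1 to 1, then the turn, a rotation vector about the tool's x, y, z each as a share of 30 degrees, from -1 to 1, then the opening, from 0 (shut) to 1 (fully open). A call has 1 to 10 rows; each row shifts and turns the commanded pose from where the row before left it, along the tool's axes as they then stand; what a row does not reach is not made up. A row lasts 1/10 s, in which the tool goes at most 50 mm and 8.59 degrees, less where a joint would pass 70% of its speed; a pose out of reach is approached as far as the arm can. A call with a number of a shift or a turn outside -1 to 1 is refused whole. A call with a gripper value outside its range is refused whole. The fingers move at their own pace and stop on an object; "newtons" is the grip in N (left out, the last holds). Time passes only in rows, so rows that do not move let the fingers close. It gives the time, the measured TCP pose, the force, the opening and the grip force at its end, in the units of the state.
- env.get_state(): the state, without advancing time (a new reading comes with each control period).
- env.camera(name): name is "side" or "top"; returns (picture, depth): 400x640x3 uint8, red, green, blue; 400x640 float32, m along the optical axis (not along the pixel's ray), 0 where there is no reading.
- env.calibration(name): a dict with "intrinsics" (3x3 intrinsics, pixels), "dist" ([k1, k2, p1, p2, k3] as OpenCV has them; the pictures are not rectified), "T" (4x4, takes a point from camera to world coordinates). Camera axes: x right, y down, z forward; pixel columns grow to the right and rows downward; lengths in m; the calibration is good to about 2 mm. A picture is of the moment at which its call begins. calibration takes no time and is no camera call.
- env.hand_in(): hands the job in; it is judged then, once.
Trained networks look in the newest picture that a camera, given by its name, has taken for a name from the list of things; names that differ only in an ending like _2 or _b are one class to them, and where a whole thing is asked for, a point or a joint stands for the part that bears it (a point fixed in the world has none). Each returns a list of dicts, best first, with "score" (0 to 1); they miss things now and then, are a little off and sometimes report something else, mostly with a low value. They report only what shows in the picture. A call takes as long as a camera call.
- env.look_for(camera, thing): "rect" ([left, top, width, height] in pixels, round what is visible of it).
- env.cut_out(camera, thing): "mask" (400x640 bool, what is visible of it) and "rect" ([left, top, width, height] in pixels, round what is visible of it).
- env.spot_point(camera, thing): "uv" ([column, row] in pixels: a listed point, or the origin of a listed thing).
The state is a dict: "t": time; "qpos": joint angles; "qd": joint speeds; "effort": joint torques, N m; "tool_pos": TCP position; "tcp_rot": TCP orientation; "ft_force": force on the tool from outside, world axes, zero at the start; "torque": the same for the moment, N m; "opening": finger opening in m; "gripper_force": force on a finger pad.
Only numpy, scipy, OpenCV 4.12 (cv2) and the standard library are available. Lean on these libraries where they do the work, as an engineer would, in place of code of your own. Each camera call takes 0.05 s, during which the arm holds its last target. There are 200 camera calls.

## Working session

There is one attempt and no reset: what is moved stays moved. The work goes in short steps, Python scripts to look and compute and a tool call to move; the robot and the scene stay as the last step left them, time stands still between calls to the robot, and variables do not carry over. Pictures are saved under pics/ and viewed, at most 10 in all, crops included, and the job is handed in when it is done.

Besides the shell and the picture viewer there is one more tool, called after "Call:" as name(argument=value, ...), one argument or row to a line, values as JSON. apply_moves: Moves the arm, as the interface text tells. Shift numbers are shares of 0.12 m and turn numbers shares of 30 degrees, none past 1 either way. Its arguments: {"type":"object","properties":{"plan":{"type":"array"},"newtons":{"type":"number"}},"required":["plan"]}

```bash
ls; mkdir -p pics
cat > h.py <<'E'
import numpy as np, cv2
from cell import env
from scipy.spatial.transform import Rotation as R
def pix2w(cam,uv,z=None,depth=None):
    c=env.calibration(cam);K=np.array(c["intrinsics"]);T=np.array(c["T"])
    p=cv2.undistortPoints(np.array([[uv]],float),K,np.array(c["dist"]))[0,0]
    d=T[:3,:3]@np.array([p[0],p[1],1.]);o=T[:3,3]
    if depth is not None: return o+d*depth
    return o+d*(z-o[2])/d[2]
def dat(depth,uv,r=1):
    u,v=np.round(uv).astype(int);w=depth[max(v-r,0):v+r+1,max(u-r,0):u+r+1];w=w[w>0]
    return float(np.median(w)) if w.size else None
def proj(cam,P):
    c=env.calibration(cam);T=np.linalg.inv(np.array(c["T"]))
    rv=cv2.Rodrigues(T[:3,:3])[0]
    return cv2.projectPoints(np.array(P,float).reshape(-1,1,3),rv,T[:3,3],np.array(c["intrinsics"]),np.array(c["dist"]))[0][:,0]
def save(img,name): cv2.imwrite("pics/"+name,img[...,::-1])
E
python3 - <<'E'
from h import *
np.set_printoptions(precision=3,suppress=True)
D=[]
for cam in("side","top"):
    img,d=env.camera(cam);save(img,cam+"0.png")
    print(cam,np.array(env.calibration(cam)["T"]))
    for n in["cabinet","button_pivot","right_leaf_bar","left_leaf_bar","right_leaf_hinge","left_leaf_hinge","strip_top","teapot","incense_bowl","cup_a"]:
        for r in env.spot_point(cam,n)[:2]:
            dd=dat(d,r["uv"])
            print(cam,n,round(r["score"],2),np.array(r["uv"]),pix2w(cam,r["uv"],depth=dd) if dd else None)
print(env.get_state())
E
```

```text
pics
side [[-0.95  -0.181  0.256  0.206]
 [-0.313  0.52  -0.795  1.056]
 [ 0.011 -0.835 -0.55   0.905]
 [ 0.     0.     0.     1.   ]]
side button_pivot 0.56 [307.2 172.1] [ 0.749 -0.472  0.   ]
side right_leaf_bar 0.77 [307.8 190.8] [ 0.589 -0.025  0.2  ]
side left_leaf_bar 0.61 [300.7 201.9] [0.585 0.047 0.205]
side right_leaf_hinge 0.67 [300.6 166.8] [ 0.635 -0.09   0.242]
side right_leaf_hinge 0.65 [297.  167.3] [ 0.645 -0.085  0.241]
side left_leaf_hinge 0.55 [269.7 226.9] [0.623 0.185 0.201]
side strip_top 0.96 [297.9 191.6] [ 0.62  -0.023  0.193]
side teapot 0.76 [357.7 195. ] [ 0.497 -0.328  0.025]
side incense_bowl 0.88 [303.3 340.8] [0.464 0.365 0.006]
side incense_bowl 0.68 [295.  191.1] [0.617 0.008 0.213]
side cup_a 0.73 [351.3 263.8] [0.424 0.041 0.01 ]
side cup_a 0.49 [360. 246.] [ 0.412 -0.011  0.043]
top [[ 0.002 -0.998  0.056  0.461]
 [-1.    -0.003 -0.015 -0.01 ]
 [ 0.015 -0.056 -0.998  1.568]
 [ 0.     0.     0.     1.   ]]
top cabinet 0.37 [368.8 157.7] [ 0.694 -0.179  0.002]
top button_pivot 0.91 [346.4 169.2] [ 0.624 -0.091  0.267]
top button_pivot 0.66 [307.8 
[... 272 characters left out ...]
trip_top 0.57 [307.9 176.5] [0.61  0.012 0.213]
top teapot 0.63 [432.5 217.2] [ 0.502 -0.359  0.094]
top incense_bowl 0.82 [196.2 227.8] [0.469 0.365 0.005]
top cup_a 0.71 [303.7 246. ] [0.413 0.027 0.001]
top cup_a 0.69 [333.5 245.8] [ 0.413 -0.067  0.003]
{'t': 1.1, 'qpos': array([-1.268,  0.351,  1.652, -0.   ,  1.139, -0.085]), 'qd': array([ 0.   ,  0.001,  0.002, -0.002, -0.001, -0.001]), 'effort': array([ -0.   , -50.605, -29.165,  -0.   ,   0.001,  -0.   ]), 'tool_pos': array([ 0.208, -0.509,  0.253]), 'tcp_rot': array([-3.083, -0.605,  0.   ]), 'ft_force': array([-0.09 , -0.106,  0.663]), 'torque': array([ 0.007, -0.033,  0.035]), 'gripper_force': 0.0, 'opening': 0.08543399950286948}
```

Run:
```python
from h import *
np.set_printoptions(precision=4,suppress=True)
img,d=env.camera("top");s,ds=env.camera("side")
v,u=np.mgrid[0:400,0:640]
def cloud(cam,d):
    c=env.calibration(cam);K=np.array(c["intrinsics"]);T=np.array(c["T"])
    p=cv2.undistortPoints(np.stack([u.ravel(),v.ravel()],1).astype(float)[:,None],K,np.array(c["dist"]))[:,0]
    P=np.c_[p,np.ones(len(p))]*d.ravel()[:,None]
    return (P@T[:3,:3].T+T[:3,3])[d.ravel()>0]
P=cloud("top",d)
m=(P[:,2]>.225)&(P[:,2]<.252)&(P[:,0]>.5)&(abs(P[:,1])<.35)
Q=P[m];print(len(Q),np.median(Q[:,2]))
r=cv2.minAreaRect(Q[:,:2].astype(np.float32)*1000);print(r,cv2.boxPoints(r))
for q in (P[(P[:,2]>.255)&(P[:,0]>.5)&(P[:,0]<.7)],cloud("side",ds)): 
    q=q[(q[:,2]>.25)&(q[:,0]>.55)&(q[:,0]<.75)&(abs(q[:,1])<.25)];print("btn",len(q),q.mean(0),q[q[:,2]>q[:,2].max()-.006].mean(0),q.max(0),q.min(0))
for n in["teapot","incense_bowl","cup_a"]:
    for o in env.cut_out("top",n)[:2]:
        mm=o["mask"]&(d>0); 
        ind=np.flatnonzero(d.ravel()>0);sel=mm.ravel()[ind];q=P[sel];print(n,o["score"],np.percentile(q,2,axis=0),np.percentile(q,98,axis=0))
a=img[100:300,150:500];b=s[100:400,180:480]
save(np.vstack([cv2.resize(a,(525,300)),]),"a.png")
c=np.hstack([cv2.resize(a,None,fx=1.14,fy=1.14*1),cv2.resize(b,(400,400))[:228]]) 
out=np.zeros((600,800,3),np.uint8);out[:300,:525]=cv2.resize(a,(525,300));out[:,:]=out
out[300:600,0:800]=cv2.resize(s[130:280,150:550],(800,300));save(out,"c.png")
```

```text
8807 0.24019813051465122
((713.1835327148438, 25.222549438476562), (207.0947265625, 346.2711181640625), 6.770438194274902) [[ 589.947   184.9434]
 [ 630.7695 -158.913 ]
 [ 836.42   -134.4983]
 [ 795.5975  209.3581]]
btn 20 [ 0.6283 -0.0902  0.2652] [ 0.6279 -0.0915  0.2669] [ 0.6328 -0.0849  0.2702] [ 0.6228 -0.0954  0.2573]
btn 25 [ 0.626  -0.0905  0.2601] [ 0.627  -0.09    0.2681] [ 0.6314 -0.0827  0.2707] [ 0.6216 -0.1057  0.2501]
teapot 0.62 [ 0.4338 -0.418   0.044 ] [ 0.576  -0.3267  0.1126]
incense_bowl 0.84 [0.4197 0.3136 0.0004] [0.5141 0.4088 0.0627]
cup_a 0.68 [ 0.3956 -0.0052 -0.0023] [0.4446 0.0467 0.0509]
cup_a 0.64 [ 0.3959 -0.0852 -0.001 ] [ 0.4448 -0.036   0.0472]
```

View pics/c.png

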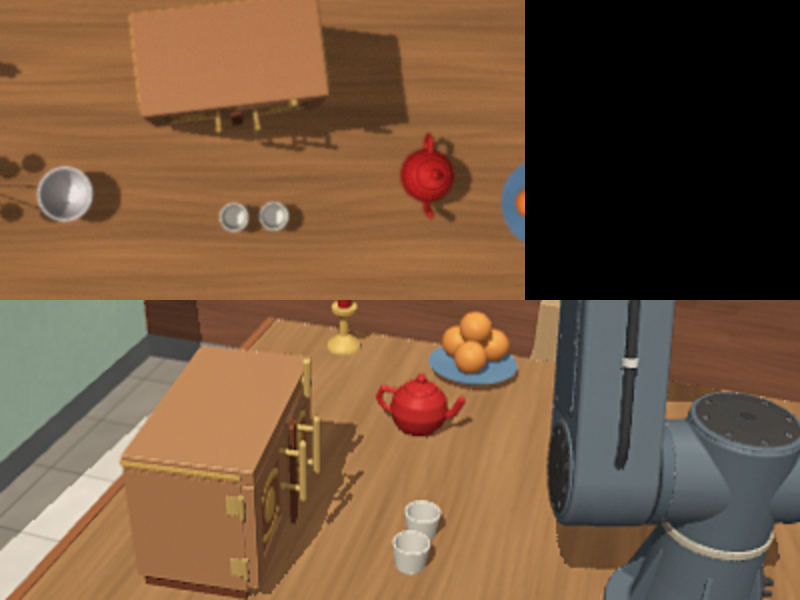

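The combined picture shows the cabinet slightly turned, with its front towards the robot. The button stands near the right end of the top edge and both bars are near the middle. The cups, teapot and bowl stay low and clear of the leaf sweep. Next I fit the cabinet pose from the detected points and plan the moves.

```bash
cat >> h.py <<'E'
pts={"right_leaf_bar":(-.138,-.035,.196),"left_leaf_bar":(-.138,.035,.196),"right_leaf_hinge":(-.085,-.17,.196),"left_leaf_hinge":(-.085,.17,.196),"strip_top":(-.112,0,.214)}
def c2w(p,q):
    p=np.asarray(p,float);c,s=np.cos(q[2]),np.sin(q[2])
    return np.array([q[0]+c*p[0]-s*p[1],q[1]+s*p[0]+c*p[1],p[2]])
E
python3 - <<'E'
from h import *
from scipy.optimize import least_squares
np.set_printoptions(precision=4,suppress=True)
obs=[]
for cam in("top","side"):
    env.camera(cam)
    for n in pts:
        for r in env.spot_point(cam,n)[:1]: obs.append((cam,n,r["uv"],r["score"]))
    r=env.spot_point(cam,"button_pivot")[0];print(cam,r["uv"],r["score"],pix2w(cam,r["uv"],z=.228))
def f(q): return np.concatenate([(proj(c,c2w(pts[n],q))[0]-uv) for c,n,uv,s in obs])
r=least_squares(f,[.71,.025,.118],loss="soft_l1",x_scale=[.01,.01,.05]);q=r.x;print(q)
for o,e in zip(obs,f(q).reshape(-1,2)):print(o[0],o[1],round(o[3],2),e)
print("rect-based corners FR,FL",c2w((-.103,-.17,.24),q),c2w((-.103,.17,.24),q))
print("bars",c2w(pts["right_leaf_bar"],q),c2w(pts["left_leaf_bar"],q), [pix2w(o[0],o[2],z=.196) for o in obs if "bar" in o[1]])
tip=np.array([.627,-.0905]);c,s=np.cos(q[2]),np.sin(q[2]);dx=tip-q[:2];print("tip in cab",c*dx[0]+s*dx[1],-s*dx[0]+c*dx[1])
img,_=env.camera("top");im=cv2.resize(img[120:220,220:400],None,fx=4.4,fy=4.4,interpolation=cv2.INTER_CUBIC)
for P in[c2w((a,b,.24),q) for a in(-.103,.085) for b in(-.17,.17)]+[c2w(p,q) for p in pts.values()]+[c2w((-.112,-.06,.228),q)]:
    w=(proj("top",P)[0]-[220,120]+.5)*4.4;cv2.circle(im,tuple(np.int32(w)),3,(0,255,0),-1)
save(im,"d.png")
st=env.get_state();print(R.from_rotvec(st["tcp_rot"]).as_matrix(),env.tip_reach,st["t"])
E
```

```text
top [345.0, 167.6] 0.66 [ 0.633  -0.0896  0.228 ]
side [303.9, 170.5] 0.7 [ 0.6258 -0.094   0.228 ]
[0.7272 0.0198 0.0879]
top right_leaf_bar 0.66 [-1.3718 -2.6904]
top left_leaf_bar 0.6 [-2.3424  2.415 ]
top right_leaf_hinge 0.73 [ 2.6197 -0.4508]
top left_leaf_hinge 0.72 [6.0875 0.1612]
top strip_top 0.69 [-0.3767 -0.9366]
side left_leaf_bar 0.69 [-0.3837  2.9185]
side right_leaf_hinge 0.69 [ 0.8469 -1.5584]
side left_leaf_hinge 0.94 [ 0.5398 -0.8826]
side strip_top 0.67 [0.2946 2.2467]
rect-based corners FR,FL [ 0.6395 -0.1586  0.24  ] [0.6097 0.1801 0.24  ]
bars [ 0.5928 -0.0272  0.196 ] [0.5866 0.0425 0.196 ] [array([ 0.5853, -0.031 ,  0.196 ]), array([0.5934, 0.036 , 0.196 ]), array([0.591 , 0.0274, 0.196 ])]
tip in cab -0.10947369675895954 -0.10105090424036538
[[ 0.9258  0.3781  0.    ]
 [ 0.3781 -0.9258  0.    ]
 [ 0.     -0.     -1.    ]] 0.022 2.1
```

View pics/d.png

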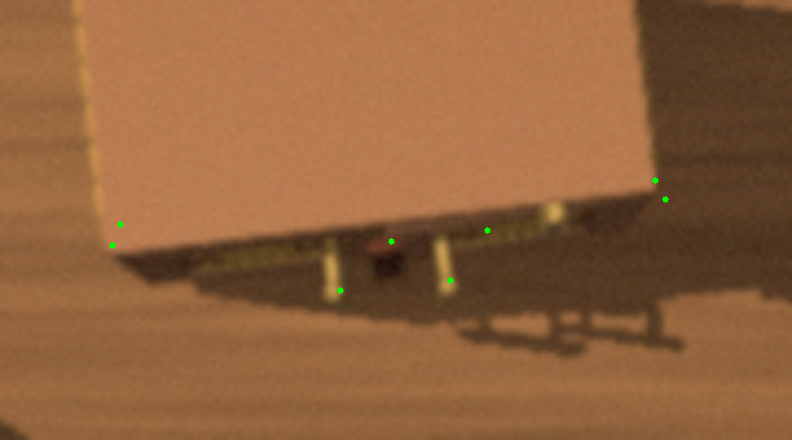

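The front top edge runs from about (110,252) to (655,188) in the crop, so the fit's yaw is too small. The right-hand dots also sit off the corner. I'll refit from the board's edges and check the bar tops in depth.

Run:
```python
from h import *
np.set_printoptions(precision=4,suppress=True)
img,d=env.camera("top");s,ds=env.camera("side")
a=pix2w("top",(244.5,176.8),z=.24);b=pix2w("top",(368.4,162.2),z=.24);print(a,b,np.linalg.norm(a-b))
yaw=np.arctan2(-(a-b)[0],(a-b)[1]);mid=(a+b)/2;q=np.array([*(mid[:2]+.103*np.array([np.cos(yaw),np.sin(yaw)])),yaw]);print("q",q)
np.save("q.npy",q)
v,u=np.mgrid[0:400,0:640]
for cam,dd in(("top",d),("side",ds)):
    c=env.calibration(cam);K=np.array(c["intrinsics"]);T=np.array(c["T"])
    p=cv2.undistortPoints(np.stack([u.ravel(),v.ravel()],1).astype(float)[:,None],K,np.array(c["dist"]))[:,0]
    P=(np.c_[p,np.ones(len(p))]*dd.ravel()[:,None])@T[:3,:3].T+T[:3,3]
    cy,sy=np.cos(yaw),np.sin(yaw);D=P[:,:2]-q[:2];L=np.c_[cy*D[:,0]+sy*D[:,1],-sy*D[:,0]+cy*D[:,1],P[:,2]][dd.ravel()>0]
    print(cam,"button",(lambda m:(m.sum(),L[m].mean(0),L[m].min(0),L[m].max(0)))((L[:,2]>.25)&(abs(L[:,1])<.17)&(L[:,0]>-.16)&(L[:,0]<0)))
    for sg in(1,-1):
        m=(L[:,2]>.15)&(L[:,2]<.225)&(L[:,0]<-.12)&(L[:,0]>-.17)&(sg*L[:,1]>.015)&(sg*L[:,1]<.06)
        print(cam,"bar",sg,m.sum(),L[m].mean(0) if m.any() else "",L[m].min(0) if m.any() else "",L[m].max(0) if m.any() else "")
    mt=(abs(L[:,2]-.24)<.004)&(abs(L[:,1])<.2)&(L[:,0]>-.13)&(L[:,0]<.2)
    print("top board pct",np.percentile(L[mt],[0.5,99.5],axis=0))
print("bars w",c2w(pts["right_leaf_bar"],q),c2w(pts["left_leaf_bar"],q),[r["uv"] for r in env.spot_point("side","button_pivot")[:1]])
out=cv2.resize(s[150:225,250:350],None,fx=7,fy=7,interpolation=cv2.INTER_CUBIC)
for P in[c2w((-.103,y,.24),q) for y in(-.17,.17)]+[c2w(p,q) for p in pts.values()]+[c2w((-.112,-.1,.228),q),c2w((-.112,-.1,.268),q)]:
    w=(proj("side",P)[0]-[250,150]+.5)*7;cv2.circle(out,tuple(np.int32(w)),3,(0,255,0),-1)
save(out,"e.png")
```

```text
[0.6054 0.1817 0.24  ] [ 0.6464 -0.1523  0.24  ] 0.3364901724716697
q [0.7281 0.0273 0.1222]
top button (np.int64(23), array([-0.1039, -0.0805,  0.2629]), array([-0.118 , -0.1096,  0.2501]), array([-0.0124,  0.1095,  0.2713]))
top bar 1 35 [-0.1359  0.0342  0.1939] [-0.1452  0.0289  0.1514] [-0.1204  0.0402  0.2116]
top bar -1 37 [-0.1378 -0.0365  0.1948] [-0.1497 -0.0429  0.168 ] [-0.1216 -0.0316  0.2113]
top board pct [[-0.1034 -0.1685  0.2361]
 [ 0.0827  0.1678  0.2439]]
side button (np.int64(23), array([-0.1155, -0.1049,  0.2609]), array([-0.1199, -0.1137,  0.2505]), array([-0.1109, -0.0979,  0.2717]))
side bar 1 85 [-0.1394  0.0364  0.1827] [-0.1458  0.0298  0.1517] [-0.1221  0.0429  0.2088]
side bar -1 72 [-0.1415 -0.0344  0.1847] [-0.1496 -0.0418  0.1513] [-0.1201 -0.028   0.21  ]
top board pct [[-0.1051 -0.1666  0.2362]
 [ 0.0823  0.1696  0.2439]]
bars w [ 0.5954 -0.0243  0.196 ] [0.5869 0.0452 0.196 ] [[300.5, 170.8]]
```

View pics/e.png

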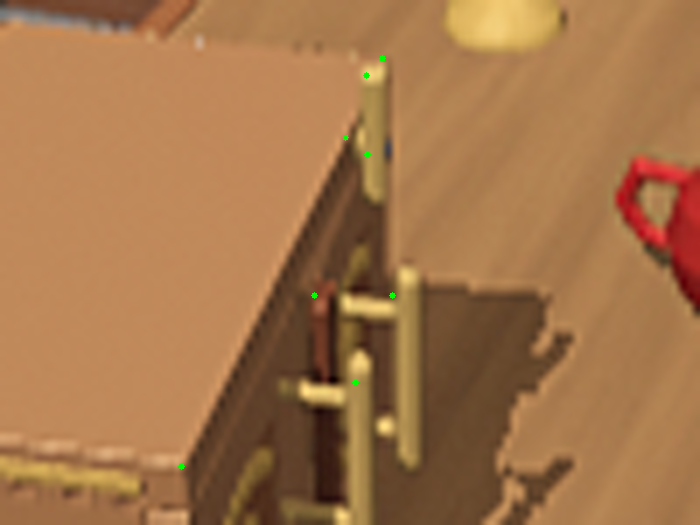

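The dots now match: the front corner, the bars and the button at (374,65)–(374,197) line up within about 2 mm. I'm moving to the left of the button with the gripper shut.

Call:
apply_moves(
  plan=[
    [[0.15,-0.07,-0.05],[0,0,0],0],
    [[0.32,-0.155,-0.05],[0,0,0],0],
    [[0.33,-0.155,-0.05],[0,0,0],0],
    [[0.33,-0.155,-0.05],[0,0,0],0],
    [[0.33,-0.155,-0.05],[0,0,0],0],
    [[0.33,-0.155,-0.05],[0,0,0],0],
    [[0.33,-0.155,-0.05],[0,0,0],0],
    [[0.33,-0.155,-0.05],[0,0,0],0],
    [[0.33,-0.155,-0.05],[0,0,0],0],
    [[0.33,-0.155,-0.05],[0,0,0],0],
  ],
  newtons=20,
)

```text
t: 3.25
tool_pos: [0.488, -0.2037, 0.3137]
tcp_rot: [3.082, 0.605, 0.0]
ft_force: [0.9, -0.2, -0.5]
opening: 0.0001
gripper_force: 0.0
```

Call:
apply_moves(
  plan=[
    [[0.33,-0.155,0],[0,0,0],0],
    [[0.33,-0.155,0],[0,0,0],0],
    [[0.33,-0.155,0],[0,0,0],0],
    [[0,0,0],[0,0,-0.27],0],
    [[0,0,0],[0,0,-0.27],0],
    [[0,0,0],[0,0,-0.27],0],
    [[0,0,0],[0,0,-0.27],0],
    [[0,0,0],[0,0,-0.27],0],
    [[0,0,0],[0,0,-0.27],0],
    [[0,0,0],[0,0,-0.27],0],
  ],
)

```text
t: 4.25
tool_pos: [0.5759, -0.1087, 0.3132]
tcp_rot: [-2.42, -2.004, 0.0]
ft_force: [0.4, 0.1, -0.1]
opening: 0.0001
gripper_force: 0.0
```

```bash
cat > where.py <<'E'
from h import *
np.set_printoptions(precision=4,suppress=True)
q=np.load("q.npy");st=env.get_state();M=R.from_rotvec(st["tcp_rot"]).as_matrix();p=st["tool_pos"]
D=p[:2]-q[:2];c,s=np.cos(q[2]),np.sin(q[2])
print("t",st["t"],"cab xy",c*D[0]+s*D[1],-s*D[0]+c*D[1],"z",p[2],"tool-y yaw rel cab x deg",np.degrees(np.arctan2(M[1,1],M[0,1])-q[2]),"tilt",M[:,2],"open",st["opening"],"F",st["ft_force"],"q",st["qpos"])
def to(x,y,z):
    print("shares",M.T@(c2w((x,y,z),q)-p)/.12)
E
python3 -c "
from where import *
to(-.124,-.075,.268)"
```

```text
t 4.25 cab xy -0.16765729428530415 -0.11638518490118033 z 0.3132341888853474 tool-y yaw rel cab x deg -17.74146544441962 tilt [-0.0001 -0.     -1.    ] open 5.29478095917741e-05 F [ 0.3865  0.1423 -0.0573] q [-0.2659  0.3647  1.4805 -0.      1.2965 -0.0784]
shares [0.4393 0.2415 0.3769]
```

Call:
apply_moves(
  plan=[
    [[0,0,0],[0,0,-0.197],0],
    [[0,0,0],[0,0,-0.197],0],
    [[0,0,0],[0,0,-0.197],0],
    [[0.173,0,0],[0,0,0],0],
    [[0.172,0.12,0],[0,0,0],0],
    [[0,0.244,0],[0,0,0],0],
    [[0,0,0.19],[0,0,0],0],
    [[0,0,0.187],[0,0,0],0],
    [[0,0,0],[0,0,0],0],
  ],
)

```text
t: 5.15
tool_pos: [0.6134, -0.0622, 0.2651]
tcp_rot: [-2.086, -2.343, 0.004]
ft_force: [0.6, 0.5, 0.0]
opening: 0.0001
gripper_force: 0.0
```

```bash
python3 -c "
from where import *
to(-.124,-.075,.268)
img,_=env.camera('side');save(cv2.resize(img[110:230,220:380],None,fx=5,fy=5),'f.png')"
```

```text
t 5.15 cab xy -0.12479447534894886 -0.07486835626695272 z 0.2650748564608631 tool-y yaw rel cab x deg -0.3428265805108117 tilt [-0.0052  0.0009 -1.    ] open 0.00010718577735259501 F [0.6425 0.5229 0.022 ] q [-0.1766  0.4636  1.4527  0.      1.2305 -0.2928]
shares [-0.001   0.0065 -0.0244]
```

View pics/f.png

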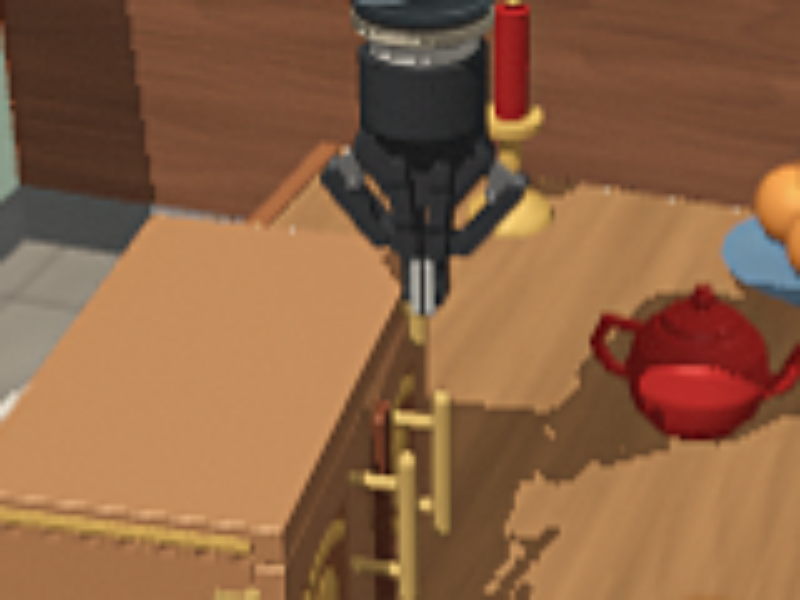

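Shut fingers stand at (425,300), just left of the button arm. I push it right, then down to level.

Call:
apply_moves(
  plan=[
    [[-0.08,0,0],[0,0,0],0],
    [[-0.08,0,0],[0,0,0],0],
    [[-0.08,0,0],[0,0,0],0],
    [[-0.08,0,0],[0,0,0],0],
    [[-0.08,0,0.01],[0,0,0],0],
    [[-0.06,0,0.03],[0,0,0],0],
    [[-0.04,0,0.03],[0,0,0],0],
    [[0,0,0.03],[0,0,0],0],
    [[0,0,0],[0,0,0],0],
    [[0,0,0],[0,0,0],0],
  ],
)

```text
t: 6.2
tool_pos: [0.6213, -0.1219, 0.2558]
tcp_rot: [-2.088, -2.346, 0.0]
ft_force: [-1.2, -0.5, -1.2]
opening: -0.0001
gripper_force: 0.7
```

```bash
python3 -c "
from where import *"
```

```text
t 6.2 cab xy -0.12416242381173015 -0.1350300407327616 z 0.25583471516540446 tool-y yaw rel cab x deg -0.33820265310990094 tilt [-0.0005  0.0001 -1.    ] open -6.382355821565929e-05 F [-1.199  -0.5032 -1.2278] q [-0.2672  0.5006  1.418  -0.      1.2235 -0.3834]
```

Call:
apply_moves(
  plan=[
    [[0,0,-0.2],[0,0,0],0],
    [[0,0,-0.2],[0,0,0],0],
    [[0.2,-0.033,0],[0,0,0],0.3],
    [[0.21,-0.033,0],[0,0,0],0.3],
    [[0.21,-0.033,0],[0,0,0],0.3],
    [[0.21,-0.033,0],[0,0,0],0.3],
    [[0,0,0],[0,0,0],0.3],
    [[0,0,0],[0,0,0],0.3],
  ],
)

```text
t: 7.0
tool_pos: [0.5943, -0.0246, 0.3044]
tcp_rot: [2.087, 2.347, 0.001]
ft_force: [-0.1, 0.1, 1.6]
opening: 0.0257
gripper_force: 0.0
```

```bash
python3 -c "
from where import *
to(-.140,-.035,.216)
img,_=env.camera('side');t,_=env.camera('top')
out=np.vstack([cv2.resize(img[130:230,250:390],(784,330)),cv2.resize(t[140:210,220:400],(784,270))]);save(out,'g.png')"
```

```text
t 7.0 cab xy -0.1390968581388186 -0.03514826045988442 z 0.3043935885838553 tool-y yaw rel cab x deg -0.27710740456302585 tilt [ 0.0008 -0.0001 -1.    ] open 0.02567656842925684 F [-0.0799  0.1012  1.5786] q [-0.1195  0.3878  1.4689 -0.      1.2841 -0.2369]
shares [ 0.0013 -0.0081  0.7366]
```

View pics/g.png

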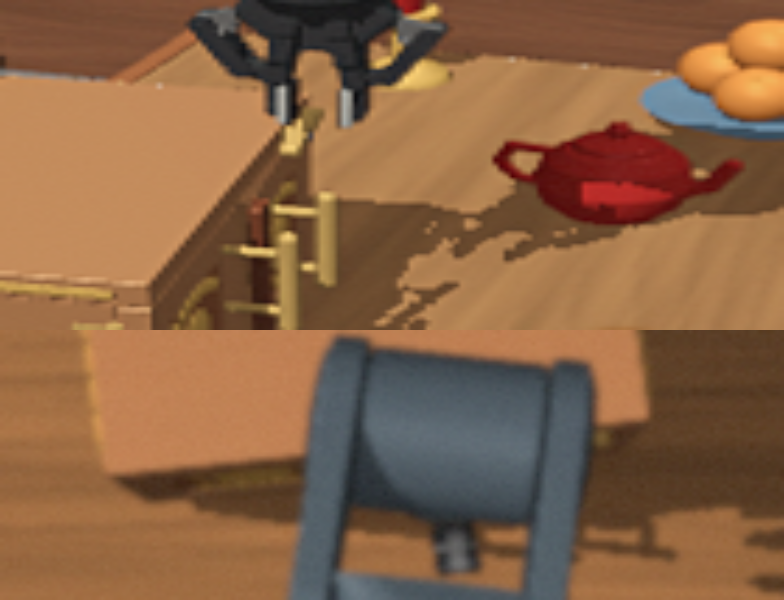

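The button now lies level at (295,135), off the leaf, and the open fingers are centred over the right bar at (325,195). I'm lowering them around it.

Call:
apply_moves(
  plan=[
    [[0,-0.008,0.2],[0,0,0],0.3],
    [[0,0,0.2],[0,0,0],0.3],
    [[0,0,0.1],[0,0,0],0.3],
    [[0,0,0.08],[0,0,0],0.3],
    [[0,0,0.08],[0,0,0],0.3],
    [[0,0,0.077],[0,0,0],0.3],
    [[0,0,0],[0,0,0],0.3],
    [[0,0,0],[0,0,0],0.3],
  ],
)

```text
t: 7.9
tool_pos: [0.594, -0.0253, 0.2181]
tcp_rot: [2.087, 2.344, 0.003]
ft_force: [-8.4, -1.0, 17.0]
opening: 0.0256
gripper_force: 9.5
```

```bash
python3 -c "
from where import *
img,_=env.camera('side')
save(cv2.resize(img[130:230,250:390],(784,560)),'i.png')"
```

```text
t 7.9 cab xy -0.13947332823758463 -0.035902225519805875 z 0.21811231203762627 tool-y yaw rel cab x deg -0.34760272881524185 tilt [ 0.0037 -0.0006 -1.    ] open 0.025564389906795697 F [-8.3975 -0.982  16.9664] q [-0.1208  0.4661  1.5706 -0.0002  1.1012 -0.2369]
```

View pics/i.png

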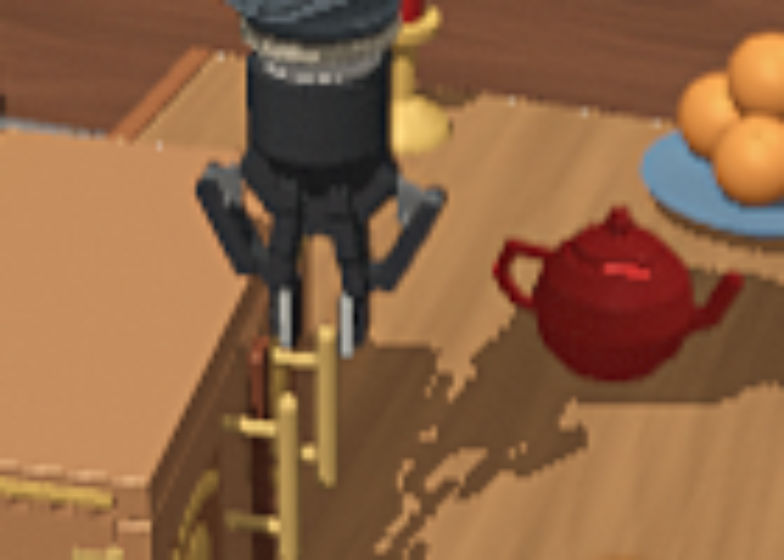

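The fingers straddle the bar's top at (325,335). The 17 N up and -8 N in x means the finger linkage is touching the board's edge, so I ease up and outward.

Call:
apply_moves(
  plan=[
    [[0,-0.02,-0.03],[0,0,0],0.3],
    [[0,-0.03,0],[0,0,0],0.3],
    [[0,0,0],[0,0,0],0.3],
  ],
)

```text
t: 8.25
tool_pos: [0.5869, -0.0259, 0.2191]
tcp_rot: [-2.089, -2.346, 0.0]
ft_force: [0.4, 0.1, 0.4]
opening: 0.0255
gripper_force: 0.0
```

Call:
apply_moves(
  plan=[
    [[-0.013,-0.028,0],[0,0,-0.048],0.3],
    [[-0.013,-0.028,0],[0,0,-0.048],0.3],
    [[-0.027,-0.056,0],[0,0,-0.0955],0.3],
    [[-0.027,-0.056,0.01],[0,0,-0.0955],0.3],
    [[-0.027,-0.056,0.01],[0,0,-0.0955],0.3],
    [[-0.027,-0.056,0.01],[0,0,-0.0955],0.3],
    [[-0.027,-0.056,0.01],[0,0,-0.0955],0.3],
    [[-0.027,-0.056,0.01],[0,0,-0.0955],0.3],
    [[-0.027,-0.056,0],[0,0,-0.0955],0.3],
    [[-0.027,-0.056,0],[0,0,-0.0955],0.3],
  ],
)

```text
t: 9.25
tool_pos: [0.5391, -0.0723, 0.2131]
tcp_rot: [1.508, 2.756, 0.0]
ft_force: [2.0, -0.1, -1.1]
opening: 0.0256
gripper_force: 0.8
```

```bash
cat >> where.py <<'E'
def leaf(sg):  # tool in hinge polar: predicted leaf angle & bar offset in tool frame if finger-engaged (sg -1 right, +1 left)
    h=np.array([-.085,sg*.17]);t=np.array([c*D[0]+s*D[1],-s*D[0]+c*D[1]])-h
    a0=np.arctan2(-sg*.135,-.053);print("radius",np.linalg.norm(t),"angle",-sg*((np.arctan2(t[1],t[0])-a0+np.pi)%(2*np.pi)-np.pi))
E
python3 -c "
from where import *
leaf(-1)
for cam in ('side','top'):
    img,d=env.camera(cam)
    for n in('right_leaf_bar','strip_top'):
        for r in env.spot_point(cam,n)[:1]:
            P=pix2w(cam,r['uv'],z=pts[n][2]);E=P[:2]-q[:2];print(cam,n,r['score'],c*E[0]+s*E[1],-s*E[0]+c*E[1])
save(img[100:300,150:500],'j.png')
"
```

```text
t 9.25 cab xy -0.19973777770659082 -0.07578553322427395 z 0.21313856911932055 tool-y yaw rel cab x deg 25.64008334313643 tilt [ 0.0004 -0.     -1.    ] open 0.025635172118819823 F [ 2.0328 -0.1297 -1.1119] q [-0.2189  0.3852  1.7095  0.0001  1.0465 -0.7886]
radius 0.1484625319159061 angle 0.5091998167109058
side right_leaf_bar 0.96 -0.18597568492503186 -0.08050099164171842
side strip_top 0.63 -0.18944564032626976 -0.03437439879153097
top strip_top 0.71 -0.3003936160231319 0.025034089710221318
```

Force is 2 N and the leaf is following at about 0.47 rad. I'll carry on.

Call:
apply_moves(
  plan=[
    [[-0.027,-0.056,0],[0,0,-0.0955],0.3],
    [[-0.027,-0.056,0],[0,0,-0.0955],0.3],
    [[-0.027,-0.056,0],[0,0,-0.0955],0.3],
    [[-0.027,-0.056,0],[0,0,-0.0955],0.3],
    [[-0.027,-0.056,0],[0,0,-0.0955],0.3],
    [[-0.027,-0.056,0],[0,0,-0.0955],0.3],
    [[-0.027,-0.056,0],[0,0,-0.0955],0.3],
    [[-0.027,-0.056,0],[0,0,-0.0955],0.3],
    [[-0.027,-0.056,0],[0,0,-0.0955],0.3],
    [[-0.027,-0.056,0],[0,0,-0.0955],0.3],
  ],
)

```text
t: 10.55
tool_pos: [0.5157, -0.1417, 0.2133]
tcp_rot: [0.781, 3.042, 0.0]
ft_force: [1.8, 0.7, -0.4]
opening: 0.0255
gripper_force: 0.8
```

```bash
python3 -c "
from where import *
leaf(-1)
"
```

```text
t 10.55 cab xy -0.2314111173908491 -0.1418804731808263 z 0.21328314443302607 tool-y yaw rel cab x deg 54.20182245612535 tilt [ 0.0008  0.0001 -1.    ] open 0.025491570710583306 F [ 1.7888  0.7451 -0.3715] q [-0.3554  0.3692  1.7331  0.0004  1.0386 -1.4238]
radius 0.14908696483653838 angle 1.0069437599700786
```

Call:
apply_moves(
  plan=[
    [[-0.027,-0.056,0],[0,0,-0.0955],0.3],
    [[-0.027,-0.056,0],[0,0,-0.0955],0.3],
    [[-0.027,-0.056,0],[0,0,-0.0955],0.3],
    [[-0.027,-0.056,0],[0,0,-0.0955],0.3],
    [[-0.027,-0.056,0],[0,0,-0.0955],0.3],
    [[-0.027,-0.056,0],[0,0,-0.0955],0.3],
    [[-0.027,-0.056,0],[0,0,-0.0955],0.3],
    [[-0.027,-0.056,0],[0,0,-0.0955],0.3],
    [[-0.027,-0.056,0],[0,0,-0.0955],0.3],
    [[-0.027,-0.056,0],[0,0,-0.0955],0.3],
  ],
)

```text
t: 11.55
tool_pos: [0.5283, -0.2144, 0.2132]
tcp_rot: [0.004, 3.141, 0.001]
ft_force: [1.7, 2.3, 0.1]
opening: 0.0253
gripper_force: 0.8
```

Call:
apply_moves(
  plan=[
    [[-0.027,-0.056,0],[0,0,-0.0955],0.3],
    [[-0.027,-0.056,0],[0,0,-0.0955],0.3],
    [[-0.027,-0.056,0],[0,0,-0.0955],0.3],
    [[-0.02,-0.042,0],[0,0,-0.072],0.3],
    [[-0.013,-0.028,0],[0,0,-0.048],0.3],
    [[-0.007,-0.014,0],[0,0,-0.024],0.3],
    [[0,0,0],[0,0,0],0.3],
    [[0,0.04,0],[0,0,0],0.3],
    [[0,0,0],[0,0,0],0.3],
  ],
)

```text
t: 12.45
tool_pos: [0.5435, -0.238, 0.2132]
tcp_rot: [0.346, -3.122, -0.0]
ft_force: [0.4, -0.4, -0.1]
opening: 0.0255
gripper_force: 0.0
```

```bash
python3 -c "
from where import *
leaf(-1)
"
```

```text
t 12.45 cab xy -0.2155199927757194 -0.2408384186769902 z 0.21318819204759262 tool-y yaw rel cab x deg 95.6583965351821 tilt [-0.0004  0.0002 -1.    ] open 0.02548656176723484 F [ 0.3534 -0.4312 -0.1072] q [-0.4912  0.4711  1.5758 -0.      1.0951 -2.2829]
radius 0.14850437729181723 angle 1.693944130552043
```

Call:
apply_moves(
  plan=[
    [[0,0,-0.15],[0,0,0],0.3],
    [[0,0,-0.3],[0,0,0],0.3],
    [[0,0,-0.3],[0,0,0.266],0.3],
    [[0,0,0],[0,0,0.266],0.3],
    [[0,0,0],[0,0,0.266],0.3],
    [[0,0,0],[0,0,0.266],0.3],
    [[0,0,0],[0,0,0.266],0.3],
    [[0,0,0],[0,0,0.266],0.3],
    [[0,0,0],[0,0,0.266],0.3],
    [[0,0,0],[0,0,0.266],0.3],
  ],
)

```text
t: 13.45
tool_pos: [0.5437, -0.2385, 0.3033]
tcp_rot: [-1.365, -2.829, 0.0]
ft_force: [-0.5, 0.1, -0.2]
opening: 0.0257
gripper_force: 0.0
```

Call:
apply_moves(
  plan=[
    [[0,0,0],[0,0,0.266],0.3],
    [[0,0,0],[0,0,0.266],0.3],
    [[0,0,0],[0,0,0.266],0.3],
    [[0,0,0],[0,0,0.266],0.3],
    [[0,0,0],[0,0,0],0.3],
  ],
)

```text
t: 13.95
tool_pos: [0.5437, -0.2385, 0.3033]
tcp_rot: [-2.086, -2.349, 0.0]
ft_force: [-0.6, -0.1, -0.6]
opening: 0.0257
gripper_force: 0.0
```

```bash
python3 -c "
from where import *
to(-.143,.035,.303)
t,_=env.camera('top')
for cam in ('side','top'):
    img,_=env.camera(cam)
    for n in('right_leaf_bar','left_leaf_bar','strip_top'):
        for r in env.spot_point(cam,n)[:1]:
            P=pix2w(cam,r['uv'],z=pts[n][2]);E=P[:2]-q[:2];print(cam,n,r['score'],c*E[0]+s*E[1],-s*E[0]+c*E[1])
    if cam=='side': S=img
out=np.vstack([cv2.resize(S[130:280,200:440],(640,320)),cv2.resize(t[120:250,200:460],(560,280))[:, :].copy() if 0 else cv2.resize(t[120:250,180:440],(640,280))]);save(out,'k.png')
"
```

```text
t 13.95 cab xy -0.21543001806570922 -0.24134167261204226 z 0.3032571310878537 tool-y yaw rel cab x deg -0.221562640307276 tilt [-0.0001 -0.0001 -1.    ] open 0.025661548212200132 F [-0.5825 -0.1126 -0.6281] q [-0.4918  0.3869  1.473  -0.0001  1.2817 -0.61  ]
shares [2.3052 0.5947 0.0019]
side right_leaf_bar 0.63 -0.2141729074199871 -0.25558601132459013
side left_leaf_bar 0.57 -0.13339510452733028 0.023484085506778482
side strip_top 0.93 -0.25898984708982264 -0.22840881590218662
top right_leaf_bar 0.92 -0.2165590342219645 -0.24501469559135586
top left_leaf_bar 0.68 -0.12323771850657414 0.03772542309183446
top strip_top 0.87 -0.2518244627621613 -0.22075396801960018
```

View pics/k.png

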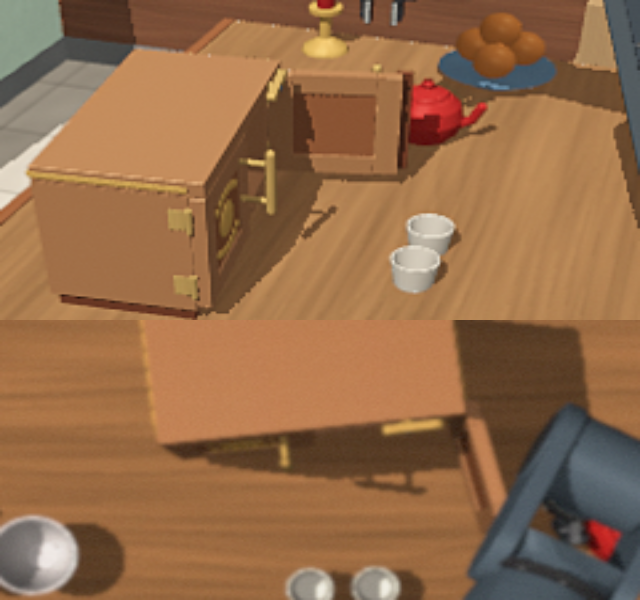

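The right leaf stands open at about 1.73 rad, the button lies level at (410,427) in the top view, and the bystanders are where they were. On to the left bar.

Call:
apply_moves(
  plan=[
    [[0.205,0.05,0],[0,0,0],0.3],
    [[0.3,0.078,0],[0,0,0],0.3],
    [[0.3,0.078,0],[0,0,0],0.3],
    [[0.3,0.078,0],[0,0,0],0.3],
    [[0.3,0.078,0],[0,0,0],0.3],
    [[0.3,0.078,0],[0,0,0],0.3],
    [[0.3,0.078,0],[0,0,0],0.3],
    [[0.3,0.077,0],[0,0,0],0.3],
    [[0,0,0],[0,0,0],0.3],
  ],
)

```text
t: 15.3
tool_pos: [0.5816, 0.0481, 0.3032]
tcp_rot: [-2.079, -2.355, -0.001]
ft_force: [0.1, 0.4, 0.3]
opening: 0.0256
gripper_force: 0.0
```

```bash
python3 -c "
from where import *
to(-.143,.035,.219)
img,d=env.camera('side')
for n in('left_leaf_bar',):
    for r in env.spot_point('side',n)[:1]:
        P=pix2w('side',r['uv'],z=.196);E=P[:2]-q[:2];print(n,r['score'],c*E[0]+s*E[1],-s*E[0]+c*E[1])
"
```

```text
t 15.3 cab xy -0.14289677892986807 0.03855079126276828 z 0.30317853561243147 tool-y yaw rel cab x deg 0.13994414096545832 tilt [ 0.0001  0.0008 -1.    ] open 0.025599835453396568 F [0.0684 0.3956 0.3382] q [ 0.0025  0.3675  1.5011  0.0009  1.2728 -0.1224]
shares [-0.0301 -0.0011  0.7015]
left_leaf_bar 0.94 -0.13958326166633253 0.029298455526436753
```

Call:
apply_moves(
  plan=[
    [[-0.02,-0.008,0.2],[0,0,0],0.3],
    [[0,0,0.2],[0,0,0],0.3],
    [[0,0,0.1],[0,0,0],0.3],
    [[0,0,0.07],[0,0,0],0.3],
    [[0,0,0.07],[0,0,0],0.3],
    [[0,0,0.06],[0,0,0],0.3],
    [[0,0,0],[0,0,0],0.3],
  ],
)

```text
t: 16.1
tool_pos: [0.5806, 0.0419, 0.2186]
tcp_rot: [-2.083, -2.351, 0.001]
ft_force: [0.2, 0.6, 0.3]
opening: 0.0254
gripper_force: 0.0
```

```bash
python3 -c "
from where import *
leaf(1)
img,_=env.camera('side')
save(cv2.resize(img[130:230,250:390],(784,560)),'l.png')"
```

```text
t 16.1 cab xy -0.14461925041832036 0.032523508848096815 z 0.21862240202983219 tool-y yaw rel cab x deg -0.09916334859544125 tilt [-0.0009 -0.     -1.    ] open 0.025413768786431788 F [0.1717 0.6479 0.3111] q [-0.0078  0.4456  1.6014 -0.      1.0954 -0.1283]
radius 0.1498473911680871 angle 0.035085721694910976
```

View pics/l.png

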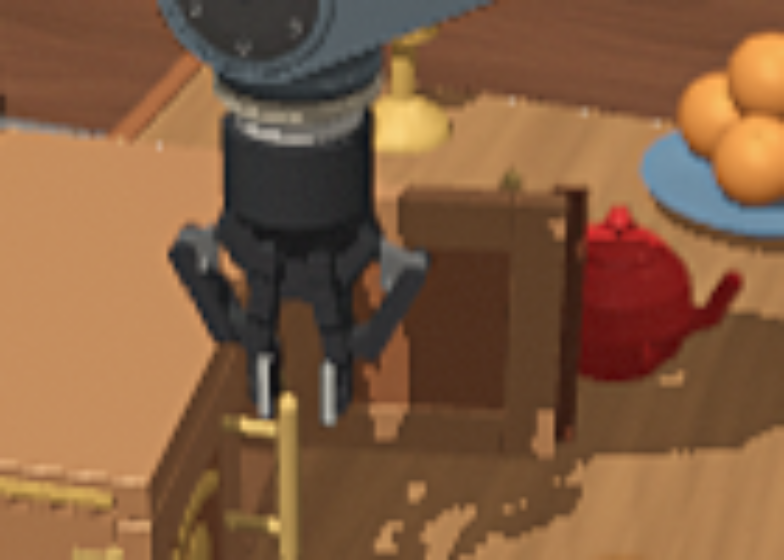

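The bar's top at (288,400) is between the fingers. Swinging the left leaf.

Call:
apply_moves(
  plan=[
    [[0.025,-0.028,0],[0,0,0.048],0.3],
    [[0.018,-0.028,0],[0,0,0.048],0.3],
    [[0.027,-0.056,0],[0,0,0.0955],0.3],
    [[0.027,-0.056,0.01],[0,0,0.0955],0.3],
    [[0.027,-0.056,0.01],[0,0,0.0955],0.3],
    [[0.027,-0.056,0.01],[0,0,0.0955],0.3],
    [[0.027,-0.056,0.01],[0,0,0.0955],0.3],
    [[0.027,-0.056,0.01],[0,0,0.0955],0.3],
    [[0.027,-0.056,0],[0,0,0.0955],0.3],
    [[0.027,-0.056,0],[0,0,0.0955],0.3],
  ],
)

```text
t: 17.15
tool_pos: [0.5228, 0.0779, 0.2137]
tcp_rot: [2.559, 1.822, 0.001]
ft_force: [0.6, -0.5, 0.1]
opening: 0.0256
gripper_force: 0.5
```

```bash
python3 -c "
from where import *
leaf(1)
img,d=env.camera('side')
for r in env.spot_point('side','left_leaf_bar')[:1]:
        P=pix2w('side',r['uv'],z=.196);E=P[:2]-q[:2];print(r['score'],c*E[0]+s*E[1],-s*E[0]+c*E[1])
"
```

```text
t 17.15 cab xy -0.19761131287703304 0.07528885913228724 z 0.2136622077577301 tool-y yaw rel cab x deg -26.08342734544014 tilt [ 0.0009 -0.     -1.    ] open 0.02561445543563786 F [ 0.5768 -0.4832  0.1069] q [ 0.0599  0.3579  1.7489 -0.0001  1.034   0.393 ]
radius 0.14714451397300804 angle 0.49741992582804695
0.55 -0.18847356081579542 0.06345412939650764
```

Call:
apply_moves(
  plan=[
    [[0.027,-0.056,0],[0,0,0.0955],0.3],
    [[0.027,-0.056,0],[0,0,0.0955],0.3],
    [[0.027,-0.056,0],[0,0,0.0955],0.3],
    [[0.027,-0.056,0],[0,0,0.0955],0.3],
    [[0.027,-0.056,0],[0,0,0.0955],0.3],
    [[0.027,-0.056,0],[0,0,0.0955],0.3],
    [[0.027,-0.056,0],[0,0,0.0955],0.3],
    [[0.027,-0.056,0],[0,0,0.0955],0.3],
    [[0.027,-0.056,0],[0,0,0.0955],0.3],
    [[0.027,-0.056,0],[0,0,0.0955],0.3],
  ],
)

```text
t: 18.25
tool_pos: [0.4835, 0.14, 0.2135]
tcp_rot: [2.929, 1.136, 0.001]
ft_force: [0.3, -1.0, 0.6]
opening: 0.0254
gripper_force: 0.5
```

```bash
python3 -c "
from where import *
leaf(1)
"
```

```text
t 18.25 cab xy -0.229032579668814 0.14167464194984872 z 0.2134971124003998 tool-y yaw rel cab x deg -54.614354331097104 tilt [ 0.0005 -0.0002 -1.    ] open 0.02536154256609927 F [ 0.2969 -0.9996  0.6069] q [ 0.1894  0.3146  1.8123 -0.0003  1.0142  1.0206]
radius 0.14679138229038693 angle 1.002510537904806
```

Call:
apply_moves(
  plan=[
    [[0.027,-0.056,0],[0,0,0.0955],0.3],
    [[0.027,-0.056,0],[0,0,0.0955],0.3],
    [[0.027,-0.056,0],[0,0,0.0955],0.3],
    [[0.027,-0.056,0],[0,0,0.0955],0.3],
    [[0.027,-0.056,0],[0,0,0.0955],0.3],
    [[0.027,-0.056,0],[0,0,0.0955],0.3],
    [[0.027,-0.056,0],[0,0,0.0955],0.3],
    [[0.027,-0.056,0],[0,0,0.0955],0.3],
    [[0.027,-0.056,0],[0,0,0.0955],0.3],
    [[0.027,-0.056,0],[0,0,0.0955],0.3],
  ],
)

```text
t: 19.25
tool_pos: [0.4787, 0.2137, 0.2135]
tcp_rot: [3.119, 0.376, 0.001]
ft_force: [0.8, -0.8, 0.1]
opening: 0.0257
gripper_force: 0.6
```

Call:
apply_moves(
  plan=[
    [[0.027,-0.056,0],[0,0,0.0955],0.3],
    [[0.027,-0.056,0],[0,0,0.0955],0.3],
    [[0.027,-0.056,0],[0,0,0.0955],0.3],
    [[0.02,-0.042,0],[0,0,0.072],0.3],
    [[0.013,-0.028,0],[0,0,0.048],0.3],
    [[0.007,-0.014,0],[0,0,0.024],0.3],
    [[0,0,0],[0,0,0],0.3],
    [[0,0.04,0],[0,0,0],0.3],
    [[0,0,0],[0,0,0],0.3],
  ],
)

```text
t: 20.15
tool_pos: [0.4884, 0.2402, 0.2132]
tcp_rot: [3.141, 0.025, -0.0]
ft_force: [0.0, 0.1, -0.2]
opening: 0.0256
gripper_force: 0.0
```

```bash
python3 -c "
from where import *
leaf(1)
"
```

```text
t 20.15 cab xy -0.21198826162199513 0.24054433721365778 z 0.2132476802235219 tool-y yaw rel cab x deg -96.10360731584913 tilt [-0.0001 -0.0001 -1.    ] open 0.02561054208641194 F [ 0.0218  0.0597 -0.2025] q [ 0.3716  0.3859  1.7082 -0.      1.0477  1.9267]
radius 0.14526707163941363 angle 1.7037621505349954
```

Call:
apply_moves(
  plan=[
    [[0,0,-0.15],[0,0,0],0.3],
    [[0,0,-0.3],[0,0,0],0.3],
    [[0,0,-0.35],[0,0,0],0.3],
    [[-0.2,-0.2,-0.2],[0,0,0],0.3],
    [[-0.3,0,0],[0,0,0],0.3],
    [[-0.3,0,0],[0,0,0],0.3],
    [[-0.2,0,0],[0,0,0],0.3],
    [[0,0,0],[0,0,0],0.3],
  ],
)

```text
t: 20.95
tool_pos: [0.3659, 0.2627, 0.3336]
tcp_rot: [-3.141, -0.027, -0.0]
ft_force: [1.4, 0.6, 0.3]
opening: 0.026
gripper_force: 0.0
```

```bash
python3 -c "
from where import *
t,_=env.camera('top')
for cam in ('side','top'):
    img,_=env.camera(cam)
    for n,sg in(('right_leaf_bar',-1),('left_leaf_bar',1)):
        for r in env.spot_point(cam,n)[:1]:
            P=pix2w(cam,r['uv'],z=pts[n][2]);E=P[:2]-q[:2];b=np.array([c*E[0]+s*E[1],-s*E[0]+c*E[1]]);print(cam,n,r['score'],b)
            D=E;leaf(sg);import where;where.D=E;leaf(sg)
    if cam=='side': S=img
out=np.vstack([cv2.resize(S[130:330,180:500],(640,320)),cv2.resize(t[120:250,180:440],(640,280))]);save(out,'m.png')
"
```

```text
t 20.95 cab xy -0.33078475103573013 0.2778396277826338 z 0.3336153814107222 tool-y yaw rel cab x deg -96.01922005014482 tilt [ 0.0001  0.0004 -1.    ] open 0.026007755548648964 F [1.3575 0.573  0.2626] q [0.5192 0.0854 1.7841 0.0003 1.2719 2.0728]
side right_leaf_bar 0.64 [-0.2122 -0.2394]
radius 0.5108526950640311 angle 0.12783480718687823
radius 0.14490476813713202 angle 1.6965141541198063
side left_leaf_bar 0.86 [-0.2118  0.2348]
radius 0.42874506595825207 angle -0.0729435163909482
radius 0.14235406174840268 angle 1.6690559640235039
top right_leaf_bar 0.92 [-0.2194 -0.241 ]
radius 0.4241560115349246 angle -0.0706008111434091
radius 0.15203600980883855 angle 1.6824527413383166
top left_leaf_bar 0.85 [-0.2093  0.2405]
radius 0.4324155791201921 angle -0.05793910600545349
radius 0.1429061521000911 angle 1.7129384626456163
```

View pics/m.png

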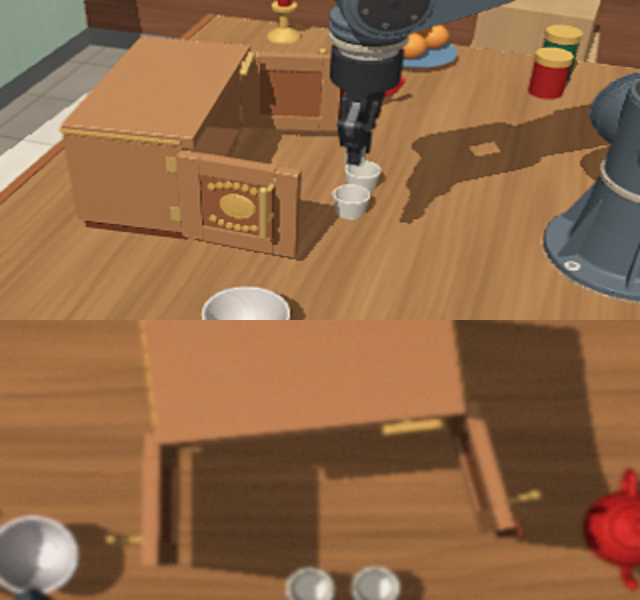

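Both leaves stand open at about 1.7 rad (left edge near (150,500), right near (495,475) in the top view). The button is level at (412,427), the bystanders are undisturbed, and the gripper is clear of everything. I'm handing in.

```bash
python3 -c "
from cell import env
print(env.hand_in())"
```

```text
the job is handed in; nothing more can be done
None
```

The job is handed in: the button is level and clear of the leaf. The right leaf, then the left, stand open at about 1.7 rad, with the robot clear and the teapot, bowl and cups undisturbed. The one slip was the finger linkage pressing the top board's edge at about 19 N (limit 40 N) while I reached for the right bar, and I backed it off at once.

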